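Put the powder compact away through the dust flap

TASK

Put the round powder compact that lies on the ledge of the makeup case away inside the case: push the self-closing dust flap well open with one finger and, while that finger keeps it open, push the compact off the ledge into the case with the other finger. Do not shove the flap open with the compact, do not pinch or lift the compact, and leave everything else on the chest where it is. Keep the flap open until the compact has dropped in, then draw back so that the flap shuts by itself.

Things in the scene. Friction and masses are not known exactly. Their poses are not given: they have to be found in the camera images.
- case: hard plastic makeup case, fixed, 213 mm long, 168 mm wide, two clasp latches on the front. Origin on the chest top below the middle of the ledge's inner edge; x from the ledge to the flap, z up. Its front top is a flat ledge at z = 100 mm, x = -115 to 0, 156 mm wide between side rails 10 mm high. Behind lies a bin under a sloping flap. Nothing is above the ledge or flap: fingers come down from above.
- ledge_edge (a point): middle of the ledge's inner edge, on the ledge's surface (case x = 0, z = 100 mm); axes as the case's. Beyond it things fall into the bin
- bin_floor (a point): middle of the bin's floor (case x = 46, z = 6 mm). The bin is 92 mm long (case x = 0 to 92), 156 mm wide; its side and back walls, 6 mm thick, rise to z = 150 mm
- flap_hinge (a point): middle of the flap's hinge pin (case x = 80, z = 147 mm; 6 mm thick, along case y). The flap hangs from it: a flat plate 4 mm thick, 150 mm wide, lower edge 89 mm from the pin
- flap (a joint): flap angle, rad. 0 = shut: it slopes from the pin down towards the ledge, 60 degrees off vertical, lower edge just beyond and above the ledge's inner edge. Grows as it is pushed inward (away from the ledge), lower edge going down and back; 1.0 = stop, hanging nearly vertical. A spring (1 to 4 N at a finger near ledge height) shuts it when let go.
- compact: round powder compact with a steel trim line, a flat disc 46 mm across and 16 mm thick, about 60 g, lying on the case's ledge; origin at the centre of its underside
- foundation: glass foundation bottle, 38 mm across, 100 mm tall, standing beside the case on its +y side; origin at the centre of its underside; leave it alone
- lipstick: capped lipstick, 21 mm across, 72 mm tall, standing beside the case on its -y side; origin at the centre of its underside; leave it alone
- varnish: nail varnish bottle, 28 mm square, 70 mm tall, standing beside the case on its -y side; origin at the centre of its underside; leave it alone
- cream: cream jar, 60 mm across, 50 mm tall, on the chest top; origin at the centre of its underside; leave it alone
- mirror: plastic hand mirror lying flat, disc 110 mm across with a handle to its -x, 10 mm thick; origin under the disc's centre; leave it alone
- curler: aluminium eyelash curler lying flat, about 125 mm long, 16 mm high; origin under its middle; leave it alone
- brushes: silicone brush holder, 80 mm across at the rim, 80 mm tall, with brushes to 172 mm; origin at the centre of its underside; leave it alone

How it is judged:
By the outcome, as a careful person would: the job done as asked, in the order asked, and still so for the second after the job is handed in, with the robot touching nothing.
It also fails if it takes over 38 s, if anything falls off the work surface, if the arm or the gripper's body presses on something with over 40 N, if the wrist force passes 120 N, or if a joint passes its speed limit or range.

ROBOT

A 6-joint arm with a two-finger parallel gripper is mounted at the origin on the work surface. World frame = base frame: x ahead of the robot, y to its left, z up, the work surface at z = 0. Lengths are in m, angles in rad, forces in N, time in s.
With the tool pointing down it reaches from about 0.35 to 0.8 m from the base axis. Payload 7.3 kg.
Tool frame: the origin (TCP) lies midway between the tips of the shut fingers; the grasp point (between the pads) lies manip.hold_point_z behind it (manip.hold_point_z is the distance from the TCP to the grasp point, in m); z points along the fingers, y is the line along which they close (so a half turn about z gives the same grasp; the last joint's range is limited). The gripper opens to 85 mm and grips with 20 to 120 N. Pads are 22 mm wide; open, the fingers measure 114 mm over their backs; the gripper's body (76 mm by 85 mm) begins 54 mm behind the grasp point. The pads swing forward as they close: fully open they stand 13 mm farther back than shut.
Start: joints at [1.118, 0.342, 1.524, -0, 1.275, -0.146], TCP at [0.159, 0.501, 0.231] pointing down, gripper open.
Joint ranges: [-2.53, 2.53], [-0.77, 2.02], [0.04, 2.7], [-1, 4.14], [0.28, 2.66], [-3.11, 3.11]. Speed limits (rad/s): [2.57, 2.57, 3.14, 3.14, 3.14, 3.14].

INTERFACE

Orientations are given as [roll, pitch, yaw] about the fixed x, y, z axes, in that order (R = Rz(yaw) Ry(pitch) Rx(roll)).
In Python, from bench import readout, imaging, ticket, manip gives the robot as it stands.
- The arm moves only by the shell command python3 -m pendant 'ROWS'. ROWS is JSON, a list of rows, each an object with "dp": the shift along the tool's x, y, z each as a share of 30 cm, from -1 to 1, a list of three; "angular": the turn, a rotation vector about the tool's x, y, z each as a share of 2 pi rad, from -1 to 1, a list of three; "hand": the closure, from -1 (fully open) to 1 (shut). A call has 1 to 5 rows; each row shifts and turns the commanded pose from where the row before left it, along the tool's axes as they then stand; what a row does not reach is not made up. A row lasts 1/12 s, in which the tool goes at most 41.7 mm and 7.16 degrees, less where a joint would pass 70% of its speed; a pose out of reach is approached as far as the arm can. A call with a number of a shift or a turn outside -1 to 1 is refused whole. A call with a gripper value outside its range is refused whole. The fingers move at their own pace and stop on an object; the grip force is fixed at half the most. Time passes only in rows, so rows that do not move let the fingers close. It gives the time, the measured TCP pose, the force, the opening and the grip force at its end, in the units of the state.
- readout.observe(): the state, without advancing time (a new reading comes with each control period).
- imaging.grab_frame(name): name is "scene" or "top" or "wrist"; returns a dict with "color" (384x512x3 uint8, red, green, blue), "camera_matrix" (3x3 intrinsics, pixels), "origin" and "attitude" of the camera in the world. Camera axes: x right, y up, looking along -z (the intrinsics and any distortion apply to the point x, -y, -z); pixel columns grow to the right and rows downward; lengths in m; the calibration is good to about 2 mm. A picture is of the moment at which its call begins. There is no depth.
- ticket.close_job(): hands the job in; it is judged then, once.
The state is a dict: "time": time; "qpos": joint angles; "joint_velocities": joint speeds; "joint_efforts": joint torques, N m; "eef_pos": TCP position; "tcp_rot": TCP orientation; "force": force on the tool from outside, world axes, zero at the start; "ft_torque": the same for the moment, N m; "opening": finger opening in m; "finger_force": force on a finger pad.
Only numpy, scipy, OpenCV 4.12 (cv2) and the standard library are available. Lean on these libraries where they do the work, as an engineer would, in place of code of your own. Each camera call takes 0.05 s, during which the arm holds its last target. There are 200 camera calls.

## Working session

There is one attempt and no reset: what is moved stays moved. The work goes in short steps, Python scripts to look and compute and a shell command to move; the robot and the scene stay as the last step left them, time stands still between calls to the robot, and variables do not carry over. Pictures are saved under pics/ and viewed, at most 13 in all, crops included, and the job is handed in when it is done.

```bash
mkdir -p pics; ls
python3 - <<'E'
from bench import readout, imaging, manip
import cv2,numpy as np
print(readout.observe()); print(manip.hold_point_z)
ims=[]
for n in("scene","top"):
    f=imaging.grab_frame(n); cv2.imwrite(f"pics/{n}0.png",f["color"][:,:,::-1]); print(n,f["camera_matrix"],f["origin"],f["attitude"],[k for k in f])
E
```

```text
pics
{'time': 0.0, 'qpos': array([ 1.11801899e+00,  3.42723863e-01,  1.52501562e+00, -1.59667321e-06,
        1.27541207e+00, -1.45998213e-01]), 'joint_velocities': array([ 0.00015042,  0.00085729,  0.00109796,  0.00106705,  0.00141178,
       -0.00075139]), 'joint_efforts': array([-3.33628532e-04, -4.33647859e+01, -2.46021277e+01, -9.29145972e-05,
        7.52508669e-03, -1.85745265e-06]), 'eef_pos': array([0.15834425, 0.50012791, 0.23062586]), 'tcp_rot': array([-3.14005011e+00, -2.25278966e-04,  2.83481383e+00]), 'force': array([ 0.28131683,  0.34689528, -0.59449728]), 'ft_torque': array([-0.01261862,  0.02573665, -0.03708966]), 'finger_force': 0.0, 'opening': 0.08538210630777847}
0.0187
scene [[427.92309422   0.         253.15095152]
 [  0.         427.92309422 190.79959364]
 [  0.           0.           1.        ]] [1.3025661  0.41555083 0.87807043] [8.72836750e-01 2.44071470e-04 2.04304849e+00] ['color', 'camera_matrix', 'origin', 'attitude']
top [[396.72400137   0.         256.04679052]
 [  0.         396.72400137 188.00762657]
 [  0.           0.           1.        ]] [ 0.2983572  -0.00440564  1.32429844] [ 0.17078234  0.00243349 -1.56436912] ['color', 'camera_matrix', 'origin', 'attitude']
```

View pics/top0.png

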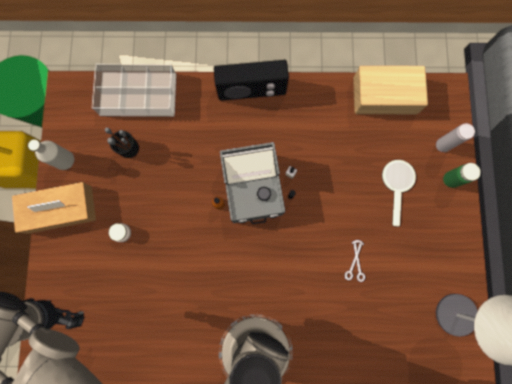

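View pics/scene0.png

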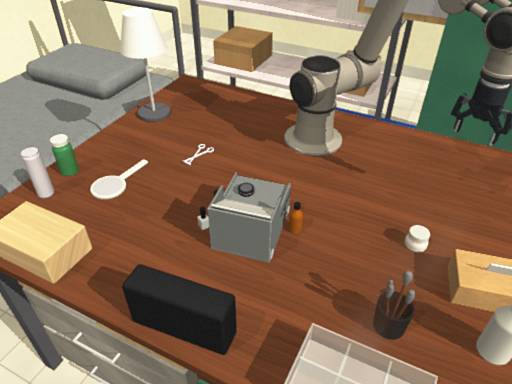

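Top view: the case is at about (252,183), with the ledge towards the robot, the compact at (264,194) and the pale flap at (249,163). I'll enlarge both views for accurate corners.

Run:
```python
import cv2
a=cv2.imread("pics/top0.png")[135:230,205:305]; b=cv2.imread("pics/scene0.png")[165:265,190:310]
cv2.imwrite("pics/c1.png",cv2.resize(a,None,fx=6,fy=6,interpolation=cv2.INTER_CUBIC))
cv2.imwrite("pics/c2.png",cv2.resize(b,None,fx=6,fy=6,interpolation=cv2.INTER_CUBIC))
```

```text
(no output)
```

View pics/c1.png

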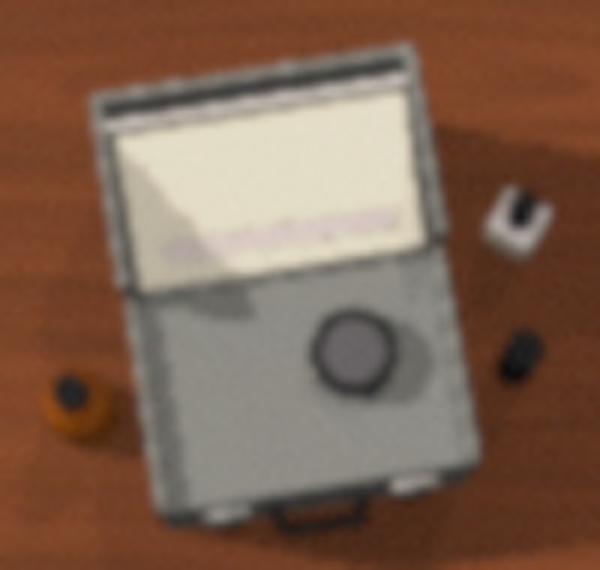

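View pics/c2.png

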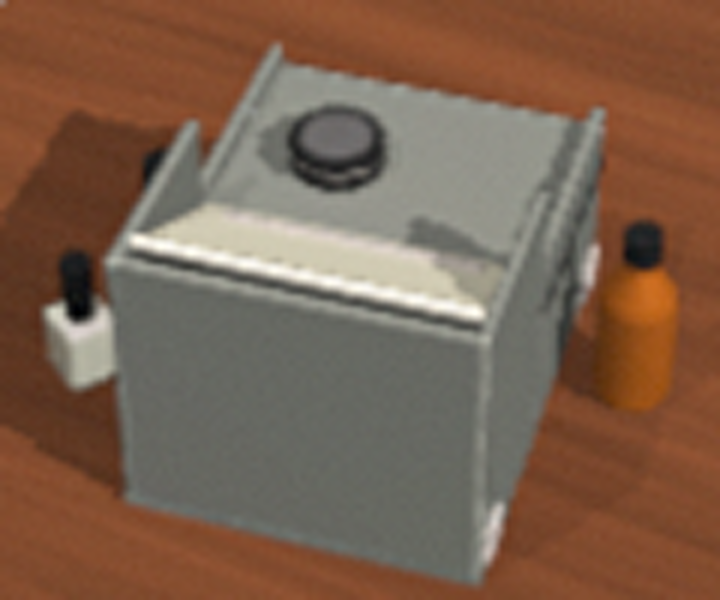

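Crop 1 (6x): back wall corners are at (90,97) and (412,42), front corners at (158,515) and (480,465), the flap lip runs (138,293)-(430,245), and the compact's top is centred at (353,350). Crop 2: back corners (108,262) and (488,330), compact top (337,132).

```bash
cat > h.py <<'E'
import numpy as np
from scipy.spatial.transform import Rotation as R
K={'top':(396.724,256.047,188.008,[0.2983572,-0.00440564,1.32429844],[0.17078234,0.00243349,-1.56436912],205,135),
'scene':(427.923,253.151,190.8,[1.3025661,0.41555083,0.87807043],[8.72836750e-01,2.44071470e-04,2.04304849],190,165)}
def ray(c,p):
    f,cx,cy,o,a,ox,oy=K[c]; u=(p[0]+.5)/6-.5+ox; v=(p[1]+.5)/6-.5+oy
    d=R.from_euler('xyz',a).apply([(u-cx)/f,-(v-cy)/f,-1]); return np.array(o),d
def pl(c,p,z):
    o,d=ray(c,p); return o+d*(z-o[2])/d[2]
def tri(p,q):
    o,d=ray('top',p);s,e=ray('scene',q)
    t=np.linalg.lstsq(np.c_[d,-e],s-o,rcond=None)[0]; a=o+d*t[0];b=s+e*t[1]; return (a+b)/2,np.linalg.norm(a-b)
E
python3 - <<'E'
from h import *
np.set_printoptions(precision=4,suppress=True)
P=[pl('top',p,z) for p,z in [((90,97),.15),((412,42),.15),((158,515),.11),((480,465),.11),((138,293),.102),((430,245),.102)]]
print(np.array(P))
print('tri back corners',tri((90,97),(488,330)),tri((412,42),(108,262)))
print('compact',tri((353,350),(337,132)),pl('top',(353,350),.116))
e=P[0]-P[1]; e2=P[2]-P[3]; print([np.arctan2(-v[0],v[1]) for v in (e,e2)],np.linalg.norm(e),np.linalg.norm(e2))
l=(P[0]+P[1]-P[2]-P[3])/2; print(np.arctan2(l[1],l[0]),np.linalg.norm(l[:2]))
yaw=np.mean([np.arctan2(-e[0],e[1]),np.arctan2(-e2[0],e2[1]),np.arctan2(l[1],l[0])])
X=np.array([np.cos(yaw),np.sin(yaw)]);Y=np.array([-X[1],X[0]])
mb=(P[0]+P[1])[:2]/2; mf=(P[2]+P[3])[:2]/2
o=((mb-.098*X)+(mf+.115*X))/2; print('yaw',yaw,'origin',o, mb-.098*X, mf+.115*X)
for n,q in [('compact',tri((353,350),(337,132))[0]),('lip',(P[4]+P[5])/2)]:
    d=q[:2]-o; print(n,d@X,d@Y)
E
```

```text
[[ 0.6156  0.1118  0.15  ]
 [ 0.6456 -0.052   0.15  ]
 [ 0.4066  0.0762  0.11  ]
 [ 0.4332 -0.0883  0.11  ]
 [ 0.5232  0.0892  0.102 ]
 [ 0.5497 -0.0633  0.102 ]]
tri back corners (array([0.6138, 0.1116, 0.1563]), np.float64(0.0007567882240976684)) (array([ 0.6446, -0.051 ,  0.1514]), np.float64(0.0022823536471924216))
compact (array([ 0.4908, -0.0227,  0.1198]), np.float64(0.00039165614110430434)) [ 0.4915 -0.023   0.116 ]
[np.float64(0.18061256304093196), np.float64(0.16059486810155785)] 0.16660724982531624 0.1666603084400576
0.16886918409762008 0.21377532999303986
yaw 0.17002553841336998 origin [0.5336 0.0134] [0.534  0.0133] [0.5332 0.0134]
compact -0.04831080735063356 -0.02832300753736303
lip 0.002702979196380988 -0.0009044167551574284
```

```bash
python3 -m pendant '[{"dp":[0,0,0],"angular":[0,0,0.0194],"hand":-1},{"dp":[0,0,0],"angular":[0,0,0.0194],"hand":-1},{"dp":[0,0,0],"angular":[0,0,0.0194],"hand":-1},{"dp":[0,0,0],"angular":[0,0,0.0194],"hand":-1},{"dp":[0,0,0],"angular":[0,0,0.0194],"hand":-1}]'; python3 -m pendant '[{"dp":[0,0,0],"angular":[0,0,0.0194],"hand":-1},{"dp":[0,0,0],"angular":[0,0,0.0194],"hand":-1},{"dp":[0,0,0],"angular":[0,0,0.0194],"hand":-1},{"dp":[0,0,0],"angular":[0,0,0.0194],"hand":-1},{"dp":[0,0,0],"angular":[0,0,0],"hand":-1}]'
```

```text
time: 0.52
eef_pos: [0.1584, 0.5003, 0.2309]
tcp_rot: [-3.141, 0.0, 2.219]
force: [-0.8, -0.4, -0.1]
opening: 0.0855
finger_force: 0.0
time: 0.93
eef_pos: [0.1584, 0.5003, 0.2309]
tcp_rot: [-3.141, 0.001, 1.733]
force: [-0.4, 0.3, -0.0]
opening: 0.0852
finger_force: 0.0
```

```bash
python3 -m pendant '[{"dp":[-0.119,0.053,0],"angular":[0,0,0],"hand":-1},{"dp":[-0.119,0.053,0],"angular":[0,0,0],"hand":-1},{"dp":[-0.119,0.053,0],"angular":[0,0,0],"hand":-1},{"dp":[-0.119,0.053,0],"angular":[0,0,0],"hand":-1},{"dp":[-0.119,0.053,0],"angular":[0,0,0],"hand":-1}]'; python3 -m pendant '[{"dp":[-0.119,0.053,0],"angular":[0,0,0],"hand":-1},{"dp":[-0.119,0.053,0],"angular":[0,0,0],"hand":-1},{"dp":[-0.119,0.053,0],"angular":[0,0,0],"hand":-1},{"dp":[-0.119,0.053,0],"angular":[0,0,0],"hand":-1},{"dp":[-0.119,0.053,0],"angular":[0,0,0],"hand":-1}]'; python3 -m pendant '[{"dp":[-0.119,0.053,0],"angular":[0,0,0],"hand":-1},{"dp":[-0.119,0.053,0],"angular":[0,0,0],"hand":-1},{"dp":[-0.119,0.053,0],"angular":[0,0,0],"hand":-1},{"dp":[-0.119,0.053,0],"angular":[0,0,0],"hand":-1},{"dp":[-0.119,0.053,0],"angular":[0,0,0],"hand":-1}]'; python3 -m pendant '[{"dp":[-0.1,0.045,0],"angular":[0,0,0],"hand":-1},{"dp":[0,0,0],"angular":[0,0,0],"hand":-1},{"dp":[0,0,0],"angular":[0,0,0],"hand":-1}]'
python3 - <<'E'
from bench import readout, imaging
import cv2,numpy as np
f=imaging.grab_frame("wrist"); cv2.imwrite("pics/w1.png",f["color"][:,:,::-1]); print(f["camera_matrix"],f["origin"],f["attitude"])
E
```

```text
time: 1.35
eef_pos: [0.267, 0.3361, 0.2312]
tcp_rot: [-3.142, 0.0, 1.743]
force: [0.8, 1.0, 0.6]
opening: 0.0857
finger_force: 0.0
time: 1.77
eef_pos: [0.3752, 0.1731, 0.2314]
tcp_rot: [3.141, -0.0, 1.742]
force: [0.6, 0.6, 0.3]
opening: 0.0852
finger_force: 0.0
time: 2.18
eef_pos: [0.4833, 0.0102, 0.2312]
tcp_rot: [-3.141, -0.0, 1.742]
force: [1.5, 0.9, 0.2]
opening: 0.0857
finger_force: 0.0
time: 2.43
eef_pos: [0.5013, -0.0166, 0.2306]
tcp_rot: [-3.14, -0.001, 1.738]
force: [-0.2, 1.1, 0.1]
opening: 0.0858
finger_force: 0.0
[[285.91381625   0.         256.13187205]
 [  0.         285.91381625 189.99765514]
 [  0.           0.           1.        ]] [0.48810223 0.0559812  0.37347919] [-0.29201194  0.00034972  0.16775533]
```

View pics/w1.png

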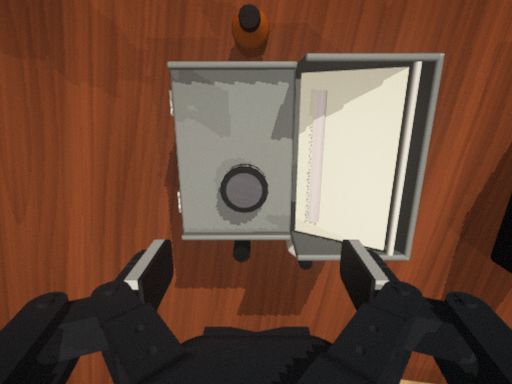

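The wrist view shows the compact centred at (244,188), the flap lip near column 296, the front of the case near column 176, and both pad tips at row ~240 (columns 172 and 342). The flap is shut.

Run:
```python
import numpy as np
from scipy.spatial.transform import Rotation as R
o=np.array([0.48810223,0.0559812,0.37347919]);A=R.from_euler('xyz',[-0.29201194,0.00034972,0.16775533])
C=np.array([.5336,.0134]);X=np.array([np.cos(.17),np.sin(.17)]);Y=np.array([-X[1],X[0]])
for n,u,v,z in [('compact',244,188,.116),('left',220.5,188,.112),('right',268,188,.112),('lipT',296,80,.102),('lipB',294,232,.102),('railNout',182,237,.11),('railPout',170,66,.11),('backN',409,259,.15),('backP',442,56,.15),('tipL',172,240,.243),('tipR',342,240,.243)]:
    d=A.apply([(u-256.13)/285.914,-(v-190)/285.914,-1]);p=o+d*(z-o[2])/d[2]
    q=p[:2]-C;print(n,p.round(4),'case',(q@X).round(4),(q@Y).round(4))
t=np.array([.5013,-.0166])-C;print('tcp',t@X,t@Y)
```

```text
compact [ 0.4894 -0.0203  0.116 ] case -0.0493 -0.0258
left [ 0.4673 -0.0252  0.112 ] case -0.0719 -0.0269
right [ 0.512  -0.0177  0.112 ] case -0.0266 -0.027
lipT [0.5195 0.0821 0.102 ] case -0.0023 0.0701
lipB [ 0.548  -0.0628  0.102 ] case 0.0013 -0.0775
railNout [ 0.4355 -0.0837  0.11  ] case -0.1131 -0.0791
railPout [0.4105 0.0743 0.11  ] case -0.111 0.0809
backN [ 0.6424 -0.0503  0.15  ] case 0.0965 -0.0812
backP [0.6136 0.1106 0.15  ] case 0.0953 0.0823
tipL [ 0.4573 -0.0157  0.243 ] case -0.0802 -0.0157
tipR [ 0.5416 -0.0014  0.243 ] case 0.0054 -0.0159
tcp -0.03690985844318869 -0.02410295313242285
```

```bash
python3 -m pendant '[{"dp":[-0.01,0.007,0.1],"angular":[0,0,0],"hand":-1},{"dp":[0,0,0.1],"angular":[0,0,0],"hand":-1},{"dp":[0,0,0.1],"angular":[0,0,0],"hand":-1},{"dp":[0,0,0.1],"angular":[0,0,0],"hand":-1},{"dp":[0,0,0],"angular":[0,0,0],"hand":-1}]'; python3 -m pendant '[{"dp":[0,0,0.02],"angular":[0,0,0],"hand":-1},{"dp":[0,0,0.02],"angular":[0,0,0],"hand":-1},{"dp":[0,0,0.012],"angular":[0,0,0],"hand":-1},{"dp":[0,0,0],"angular":[0,0,0],"hand":-1}]'
python3 - <<'E'
from bench import imaging
import cv2,numpy as np
w=imaging.grab_frame("wrist");s=imaging.grab_frame("scene")
s2=cv2.resize(s["color"][150:280,180:320],None,fx=2.95,fy=2.95)
cv2.imwrite("pics/m1.png",cv2.hconcat([w["color"][:,120:],s2[:384]])[:,:,::-1][:, :800]);print(w["origin"],w["attitude"])
E
```

```text
time: 2.9
eef_pos: [0.4994, -0.0158, 0.1067]
tcp_rot: [-3.132, -0.004, 1.741]
force: [-1.9, -0.1, -0.8]
opening: 0.0855
finger_force: 0.0
time: 3.23
eef_pos: [0.504, -0.0177, 0.0964]
tcp_rot: [3.14, 0.0, 1.738]
force: [-0.2, 0.4, 1.0]
opening: 0.0855
finger_force: 0.3
[0.49044396 0.05497182 0.23924388] [-0.29305712 -0.00234768  0.16810143]
```

View pics/m1.png

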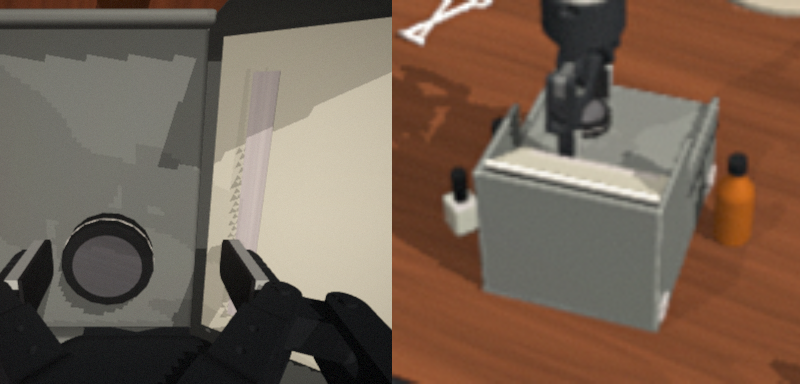

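The pusher pad is just behind the compact (about 5 mm off), and the other finger is beyond the ledge, touching the flap. Next I drive both forward.

```bash
python3 -m pendant '[{"dp":[0,0.003,0.013],"angular":[0,0,0],"hand":-1},{"dp":[0,0.013,0],"angular":[0,0,0],"hand":-1},{"dp":[0,0.013,0],"angular":[0,0,0],"hand":-1},{"dp":[0,0.013,0],"angular":[0,0,0],"hand":-1},{"dp":[0,0,0],"angular":[0,0,0],"hand":-1}]'; python3 -m pendant '[{"dp":[0,0.013,0],"angular":[0,0,0],"hand":-1},{"dp":[0,0.013,0],"angular":[0,0,0],"hand":-1},{"dp":[0,0.013,0],"angular":[0,0,0],"hand":-1},{"dp":[0,0.013,0],"angular":[0,0,0],"hand":-1},{"dp":[0,0,0],"angular":[0,0,0],"hand":-1}]'
python3 - <<'E'
from bench import imaging
import cv2,numpy as np
w=imaging.grab_frame("wrist");s=imaging.grab_frame("scene")
s2=cv2.resize(s["color"][150:280,180:320],None,fx=2.95,fy=2.95)
cv2.imwrite("pics/m2.png",cv2.hconcat([w["color"][:,120:],s2[:384]])[:,:,::-1][:, :800])
E
```

```text
time: 3.75
eef_pos: [0.5169, -0.0157, 0.0918]
tcp_rot: [3.141, 0.0, 1.738]
force: [-0.7, 0.3, 1.3]
opening: 0.0856
finger_force: 0.4
time: 4.17
eef_pos: [0.5322, -0.0131, 0.0918]
tcp_rot: [3.141, 0.0, 1.738]
force: [-0.6, 0.3, 1.0]
opening: 0.0855
finger_force: 0.6
```

View pics/m2.png

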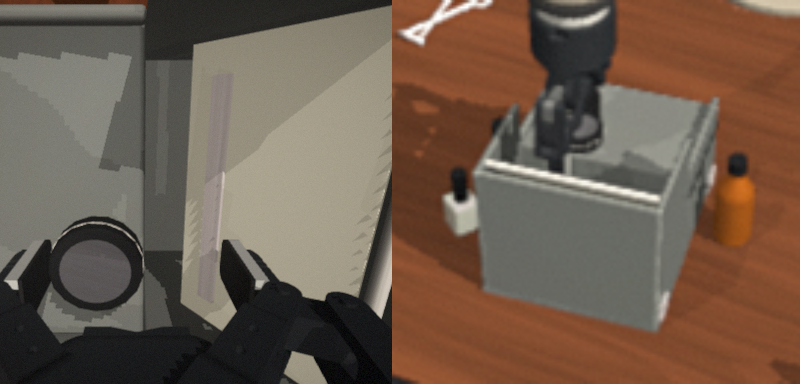

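The flap is well open (about 0.5 rad) with the compact's front just at the ledge edge (wrist crop column 145), touching nothing but the pusher. I'll continue.

```bash
python3 -m pendant '[{"dp":[0,0.013,0],"angular":[0,0,0],"hand":-1},{"dp":[0,0.013,0],"angular":[0,0,0],"hand":-1},{"dp":[0,0.013,0],"angular":[0,0,0],"hand":-1},{"dp":[0,0.013,0],"angular":[0,0,0],"hand":-1},{"dp":[0,0.007,0],"angular":[0,0,0],"hand":-1}]'; python3 -m pendant '[{"dp":[0,0.007,-0.003],"angular":[0,0,0],"hand":-0.9},{"dp":[0,0.007,-0.003],"angular":[0,0,0],"hand":-0.8},{"dp":[0,0.007,-0.003],"angular":[0,0,0],"hand":-0.7},{"dp":[0,0,0],"angular":[0,0,0],"hand":-0.7}]'
python3 - <<'E'
from bench import imaging
import cv2,numpy as np
w=imaging.grab_frame("wrist");s=imaging.grab_frame("scene")
s2=cv2.resize(s["color"][150:280,180:320],None,fx=2.95,fy=2.95)
cv2.imwrite("pics/m3.png",cv2.hconcat([w["color"][:,120:],s2[:384]])[:,:,::-1][:, :800])
E
```

```text
time: 4.68
eef_pos: [0.5469, -0.0104, 0.0917]
tcp_rot: [-3.136, -0.001, 1.738]
force: [-22.9, -4.4, 14.3]
opening: 0.0854
finger_force: 11.5
time: 5.02
eef_pos: [0.5533, -0.0094, 0.0961]
tcp_rot: [-3.138, -0.0, 1.738]
force: [-19.7, -3.4, 19.7]
opening: 0.0727
finger_force: 11.0
```

View pics/m3.png

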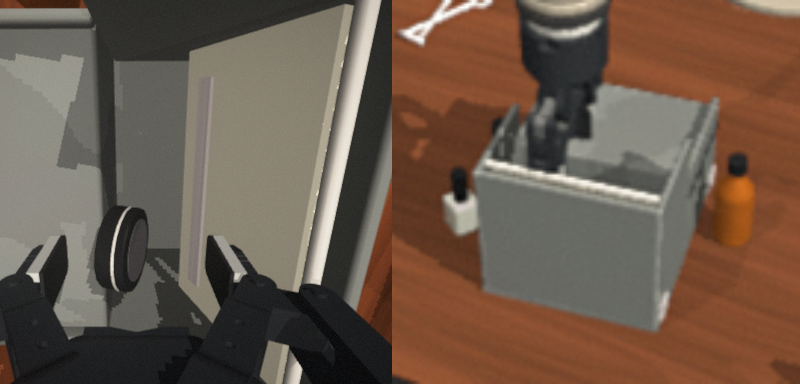

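The compact has gone over the edge and is tipping into the bin (crop (122,248)). The flap finger presses at about 20 N (likely a finger against the hinge), so I ease back slightly and wait for the drop.

```bash
python3 -m pendant '[{"dp":[0,-0.01,-0.005],"angular":[0,0,0],"hand":-0.7},{"dp":[0,-0.01,0],"angular":[0,0,0],"hand":-0.7},{"dp":[0,0,0],"angular":[0,0,0],"hand":-0.7},{"dp":[0,0,0],"angular":[0,0,0],"hand":-0.7},{"dp":[0,0,0],"angular":[0,0,0],"hand":-0.7}]'
python3 - <<'E'
from bench import imaging
import cv2,numpy as np
w=imaging.grab_frame("wrist");s=imaging.grab_frame("scene")
s2=cv2.resize(s["color"][150:280,180:320],None,fx=2.95,fy=2.95)
cv2.imwrite("pics/m4.png",cv2.hconcat([w["color"][:,120:],s2[:384]])[:,:,::-1][:, :800])
E
```

```text
time: 5.53
eef_pos: [0.5498, -0.0102, 0.0961]
tcp_rot: [3.141, 0.0, 1.738]
force: [-2.0, -1.7, 2.8]
opening: 0.0727
finger_force: 1.0
```

View pics/m4.png

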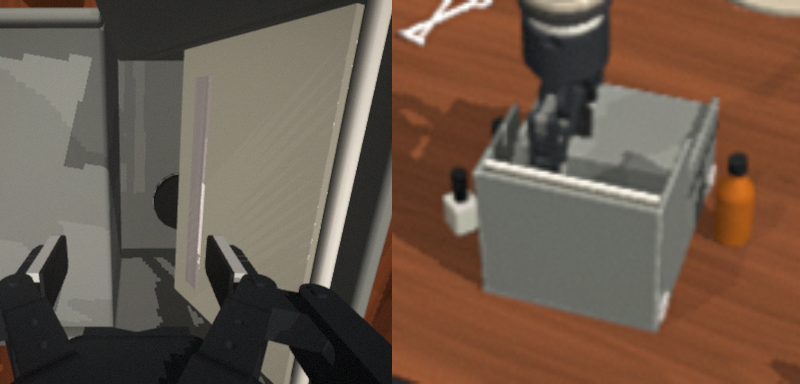

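The compact lies at the bottom of the bin, part hidden behind the flap at crop (172,200). Next I draw back.

```bash
python3 -m pendant '[{"dp":[0,-0.03,-0.005],"angular":[0,0,0],"hand":-0.7},{"dp":[0,-0.04,-0.01],"angular":[0,0,0],"hand":-0.7},{"dp":[0,-0.04,-0.01],"angular":[0,0,0],"hand":-0.7},{"dp":[0,-0.04,-0.01],"angular":[0,0,0],"hand":-0.7},{"dp":[0,-0.04,-0.01],"angular":[0,0,0],"hand":-0.7}]'; python3 -m pendant '[{"dp":[0,-0.02,-0.03],"angular":[0,0,0],"hand":-0.7},{"dp":[0,0,-0.1],"angular":[0,0,0],"hand":-0.7},{"dp":[0,0,-0.12],"angular":[0,0,0],"hand":-0.7},{"dp":[0,-0.05,-0.12],"angular":[0,0,0],"hand":-0.7},{"dp":[0,-0.1,-0.05],"angular":[0,0,0],"hand":-0.7}]';  python3 -m pendant '[{"dp":[0,-0.1,0],"angular":[0,0,0],"hand":-0.7},{"dp":[0,0,0],"angular":[0,0,0],"hand":-0.7},{"dp":[0,0,0],"angular":[0,0,0],"hand":-0.7},{"dp":[0,0,0],"angular":[0,0,0],"hand":-0.7},{"dp":[0,0,0],"angular":[0,0,0],"hand":-0.7}]'
python3 - <<'E'
from bench import imaging
import cv2,numpy as np
w=imaging.grab_frame("wrist");s=imaging.grab_frame("scene")
s2=cv2.resize(s["color"][150:280,180:320],None,fx=2.95,fy=2.95)
cv2.imwrite("pics/m5.png",cv2.hconcat([w["color"][:,120:],s2[:384]])[:,:,::-1][:, :800])
E
```

```text
time: 6.05
eef_pos: [0.4918, -0.0197, 0.1093]
tcp_rot: [-3.141, -0.0, 1.738]
force: [-0.5, -1.0, -0.5]
opening: 0.0724
finger_force: 0.0
time: 6.47
eef_pos: [0.4457, -0.0286, 0.2401]
tcp_rot: [3.133, 0.003, 1.739]
force: [0.4, -1.6, 0.5]
opening: 0.0728
finger_force: 0.0
time: 6.88
eef_pos: [0.4138, -0.0331, 0.2355]
tcp_rot: [3.141, -0.0, 1.738]
force: [0.2, 0.1, 0.5]
opening: 0.0726
finger_force: 0.0
```

View pics/m5.png

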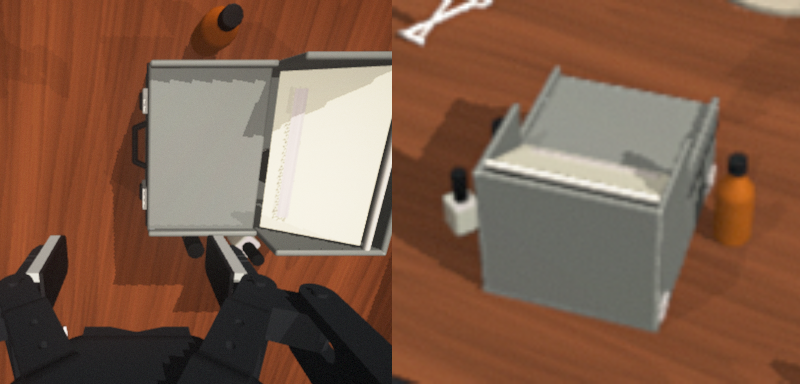

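The ledge is clear, the other things look untouched, and the flap is nearly or fully shut. There is a dark spot at the lip (264,165), so I'll let time pass and compare with the initial top view.

```bash
python3 -m pendant '[{"dp":[0,-0.1,0],"angular":[0,0,0],"hand":-0.7},{"dp":[0,0,0],"angular":[0,0,0],"hand":-0.7},{"dp":[0,0,0],"angular":[0,0,0],"hand":-0.7},{"dp":[0,0,0],"angular":[0,0,0],"hand":-0.7},{"dp":[0,0,0],"angular":[0,0,0],"hand":-0.7}]'
python3 - <<'E'
from bench import imaging
import cv2,numpy as np
t=imaging.grab_frame("top")["color"][:,:,::-1];w=imaging.grab_frame("wrist")["color"][:,:,::-1];s=imaging.grab_frame("scene")["color"][:,:,::-1]
t0=cv2.imread("pics/top0.png");s0=cv2.imread("pics/scene0.png")
r=lambda a:cv2.resize(a,(400,300),interpolation=cv2.INTER_CUBIC)
c=lambda a:r(a[135:210,210:310])
cs=lambda a:r(a[185:245,200:280])
cv2.imwrite("pics/m6.png",cv2.vconcat([cv2.hconcat([c(t0),c(t)]),cv2.hconcat([r(w[40:265,220:520]),cs(s)])]))
d=cv2.absdiff(t,t0).max(2)[135:180,215:285]; print('top flap diff mean',d.mean(),(d>40).sum())
d=cv2.absdiff(s,s0).max(2)[195:225,205:275]; print('scene',d.mean(),(d>40).sum())
E
```

```text
time: 7.4
eef_pos: [0.3843, -0.0381, 0.2355]
tcp_rot: [3.141, 0.0, 1.738]
force: [0.1, -0.4, -0.2]
opening: 0.0727
finger_force: 0.0
top flap diff mean 4.659365079365079 0
scene 3.480952380952381 18
```

View pics/m6.png

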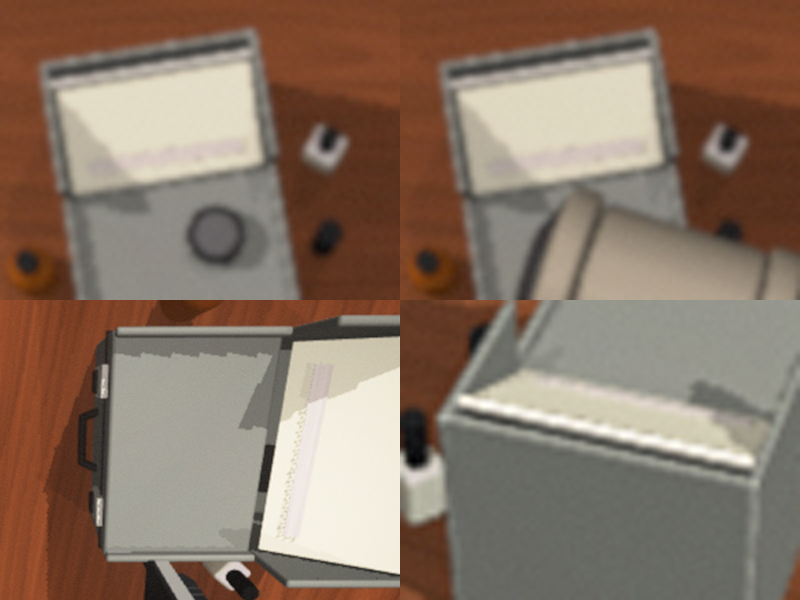

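The flap region matches the initial top view (no pixel differs by more than 40), so the flap is shut. The ledge is clear, and the compact shows through the gap under the lip.

```bash
python3 -c "
from bench import ticket; print(ticket.close_job())"
```

```text
the job is handed in; nothing more can be done
None
```

The compact is in the case's bin, the flap has shut by itself, the other items show no sign of having been moved, and the job was handed in at about 7.5 s; the force on the tool peaked at about 27 N in the readings, near full flap opening.

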